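Load the chip shaker and lock its drill on

ROBOT

A 6-joint arm with a two-finger parallel gripper is mounted at the origin on the work surface. World frame = base frame: x ahead of the robot, y to its left, z up, the work surface at z = 0. Lengths are in m, angles in rad, forces in N, time in s.
With the tool pointing down it reaches from about 0.275 to 0.775 m from the base axis. Payload 14.6 kg.
Tool frame: the origin (TCP) lies between the finger pads; the fingertips stand 22 mm ahead of it and the grasp point (between the pads) lies 3 mm ahead of it (manip.finger_overhang is the distance from the TCP to the fingertips, in m); z points along the fingers, y is the direction in which the jaws open and shut (so a half turn about z gives the same grasp; the last joint's range is limited). The gripper opens to 85 mm and grips with 20 to 120 N. Pads are 22 mm wide; open, the fingers measure 114 mm over their backs; the gripper's body (76 mm by 85 mm) begins 54 mm behind the grasp point. The pads swing forward as they close: fully open they stand 13 mm farther back than shut.
Start: joints at [1.122, 0.263, -0.048, 1.259, 0, 1.415], TCP at [0.152, 0.503, 0.253] pointing down, gripper open.
Joint ranges: [-2.65, 2.65], [-0.89, 1.7], [-1.18, 1.37], [-2.13, 2.11], [-1.35, 1.29], [-3.14, 3.14]. Speed limits (rad/s): [1.89, 1.89, 2.57, 2.79, 3.14, 3.14].

INTERFACE

Orientations are given as a rotation vector (axis times angle).
In Python, from rig import manip, get_image, camera_info, finish_job gives the robot as it stands. The module is installed in compiled form; this text tells all that it offers.
- The arm moves only by the tool servo_tool, never from a script. Its argument "rows" is a list that holds one entry, the list of rows, each a list of 7 numbers: the turn, a rotation vector about the tool's x, y, z in degrees, then the shift along the tool's x, y, z in mm, then the closure, from 0 (fully open) to 1 (shut). A call has 1 to 5 rows; each row shifts and turns the pose as measured when the row begins, along the tool's axes as they then stand; what a row does not reach is not made up. A row lasts 1/8 s, in which the tool goes at most 62.5 mm and 10.7 degrees, less where a joint would pass 70% of its speed; a pose out of reach is approached as far as the arm can. A call is refused whole if a number of a shift passes 62.5 or a number of a turn 10.7, either way. A call with a gripper value outside its range is refused whole. The fingers move at their own pace and stop on an object; "newtons" is the grip in N (left out, the last holds). Time passes only in rows, so rows that do not move let the fingers close. It gives the time, the measured TCP pose, the force and the opening at its end, in the units of the state.
- manip.read_state(): the state, without advancing time (a new reading comes with each control period).
- get_image(name): name is "side" or "top"; returns (picture, depth): 420x560x3 uint8, blue, green, red; 420x560 float32, m along the optical axis (not along the pixel's ray), 0 where there is no reading.
- camera_info(name): a dict with "fx", "fy", "cx", "cy" (pixels), "origin" and "rotation" of the camera in the world. Camera axes: x right, y down, z forward; pixel columns grow to the right and rows downward; lengths in m; the calibration is good to about 2 mm. A picture is of the moment at which its call begins. camera_info takes no time and is no camera call.
- finish_job(): hands the job in, once; it reports no verdict.
The state is a dict: "t": time; "joint_pos": joint angles; "qvel": joint speeds; "joint_torque": joint torques, N m; "ee_pos": TCP position; "eef_rot": TCP orientation; "contact_force": force on the tool from outside, world axes, zero at the start; "wrist_torque": the same for the moment, N m; "finger_gap": finger opening in m.
Only numpy, scipy, OpenCV 4.12 (cv2) and the standard library are available. Lean on these libraries where they do the work, as an engineer would, in place of code of your own. Each camera call takes 0.05 s, during which the arm holds its last target. There are 200 camera calls.

TASK

Tip all three basalt core pieces from the orange tote into the shaker's hopper and stand the empty tote upright on the bench again. Once the hopper is loaded, not before, start the shaker so that it runs hands-free: squeeze the drill's red trigger, push the yellow lock-on button beside it fully home, then ease the trigger until it holds on the lock and let go. Leave the canister, streak plate holder, scratch tool and tape case where they are.

Things in the scene. Friction and masses are not known exactly. Their poses are not given: they have to be found in the camera images.
- shaker: Bench chip shaker, fixed; place and yaw vary. Origin: underside, z = 0. Base plate 210 (x) x 400 (y) x 12 mm centred at (10, -10). Hopper at its +y end; at -y a blue pistol drill lies clamped on its side: gear case x 0 to 60, y -136 to -44, z 47 to 103 mm, flat face x = 0 looks to -x; motor y -205 to -130, top z 105.
- hopper_mouth (a point): Centre of the hopper's mouth at rim height, 140 mm over the bench; axes as the shaker. Outside 160 x 160 mm, walls 4 mm, inner floor 66 mm below this point.
- grip_middle (a point): Point inside the drill's black pistol grip, 75 mm over the bench, midway between its back (21 mm to -y) and front (21 mm to +y); axes as the shaker. The grip sticks out of the gear case face 118 mm to -x; this point is 35 mm from that face. 36 mm high, free air beside it and below it down to the base plate (top at 12 mm).
- trigger_face (a point): Centre of the outer face (looks to shaker +y) of the red trigger on the grip's front. Face 41 mm long (along x, 15 to 56 mm from the gear case face) x 26 mm high; stands 16 mm out of the grip at rest, 2 mm fully squeezed. Moves with the trigger; axes as the shaker.
- trigger (a joint): Travel of the red trigger into the grip (shaker -y), m: 0 released, 0.014 fully squeezed. Spring return, 3 N at rest, 8 N squeezed. Beyond 0.012 the lock-on button can go in; locked and eased, it comes back only to about 0.0085 and stays. Squeezing again frees the lock.
- button_face (a point): Outer end of the round yellow lock-on button, 12 mm in diameter, standing 14 mm out of the gear case face to shaker -x, beside the trigger at the same height: its axis is 11 mm to +y of the fully squeezed trigger's face, so the finger on the trigger can push it by moving to +x. Moves with the button; axes as the shaker.
- lock_button (a joint): Travel of the lock-on button into the gear case (shaker +x), m: 0 out, 0.009 fully home. Spring return, 1 to 3 N. Goes in more than 1 mm only while the trigger is beyond 0.012. Keep it fully home while the trigger eases back, then it stays in at about 0.007.
- tote: Orange open tote, 140 (x) x 110 (y) mm, walls and floor 4 mm; back (-x) and side walls 40 mm high, front (+x) wall only 14 mm, so that pieces roll or slide out over the front when it is tipped some 60 degrees. Loose, about 0.2 kg empty, 0.5 kg loaded. Origin: centre of the underside; +x is the pouring front.
- tote_handle (a point): Middle of the tote's black strap handle, 9.5 mm in front of the tote's origin, 90 mm above its underside: a flat bar along the tote's y (106 mm free between uprights), 10 mm thick, 26 mm tall, its tall direction leaning 20 degrees from the tote's z towards -x (back). Axes as the tote. Free space below the bar to the pieces about 39 mm.
- core0_center (a point): Centre of a grey basalt core piece, a cylinder 34 mm in diameter, 46 mm long, about 0.12 kg; lies in the tote.
- core1_center (a point): Centre of a grey basalt core piece, 34 mm in diameter, 34 mm long, about 0.09 kg; lies in the tote.
- core2_center (a point): Centre of a grey basalt core piece, 34 mm in diameter, 40 mm long, about 0.105 kg; lies in the tote.
- canister: White screw-top sample canister, 72 mm in diameter, 110 mm tall, loose, standing on the bench; origin at the centre of its underside. A bystander.
- streak_holder: Blue streak plate holder, 50 (x) x 90 (y) x 66 mm tall with a white plate in it, loose; origin at the centre of its underside. A bystander.
- scratch_tool: Stubby orange scratch tool lying along its x, 120 mm long, 22 mm thick, loose; origin at the centre of its underside. A bystander.
- tape_case: Dented aluminium tape case, 70 (x) x 30 (y) x 60 mm tall, loose; origin at the centre of its underside. A bystander.

How it is judged:
On the way, in this order (a step that is already met when the one before it is completed fails the run):
1. all three core pieces lie in the hopper (x of core0_center in the frame of hopper_mouth between -0.074 and 0.074 m and y of core0_center in the frame of hopper_mouth between -0.074 and 0.074 m and z of core0_center in the frame of hopper_mouth between -0.07 and 0 m and x of core1_center in the frame of hopper_mouth between -0.074 and 0.074 m and y of core1_center in the frame of hopper_mouth between -0.074 and 0.074 m and z of core1_center in the frame of hopper_mouth between -0.07 and 0 m and x of core2_center in the frame of hopper_mouth between -0.074 and 0.074 m and y of core2_center in the frame of hopper_mouth between -0.074 and 0.074 m and z of core2_center in the frame of hopper_mouth between -0.07 and 0 m), for 0.2 s.
2. the trigger is squeezed and the lock-on button is pushed home (value of joint trigger above 0.0105 m and value of joint lock_button above 0.0065 m), for 0.05 s.
At the end, for the whole second after the job is handed in: Trigger held by the lock at 6.5 to 10.5 mm, lock-on button in by over 5 mm. All three core pieces' centres inside the hopper (within 74 mm of its middle along each side, below the rim). Tote upright on the bench (within 8 mm, tilt under 0.1 rad), at rest (all of step 1 and value of joint trigger between 0.0065 and 0.0105 m and value of joint lock_button above 0.005 m and height (world z) of tote below 0.008 m and angle between tote's own z axis and vertical below 0.1 rad and linear speed of tote below 0.03 m/s); the robot touches nothing.
It fails at once if the trigger is squeezed (over 6 mm) before all three core pieces are in the hopper (value of joint trigger above 0.006 m and not (x of core0_center in the frame of hopper_mouth between -0.074 and 0.074 m and y of core0_center in the frame of hopper_mouth between -0.074 and 0.074 m and z of core0_center in the frame of hopper_mouth between -0.07 and 0 m and x of core1_center in the frame of hopper_mouth between -0.074 and 0.074 m and y of core1_center in the frame of hopper_mouth between -0.074 and 0.074 m and z of core1_center in the frame of hopper_mouth between -0.07 and 0 m and x of core2_center in the frame of hopper_mouth between -0.074 and 0.074 m and y of core2_center in the frame of hopper_mouth between -0.074 and 0.074 m and z of core2_center in the frame of hopper_mouth between -0.07 and 0 m)).
It fails at once if a bystander is moved more than 30 mm or tipped (distance of any of canister, streak_holder, scratch_tool, tape_case from where it was at the start of the episode above 0.03 m or angle between any of canister, streak_holder, tape_case's own z axis and vertical above 0.5 rad).
It also fails if it takes over 72 s, if anything falls off the work surface, if the arm or the gripper's body presses on something with over 40 N, if the wrist force passes 120 N, or if a joint passes its speed limit or range.

## Working session

There is one attempt and no reset: what is moved stays moved. The work goes in short steps, Python scripts to look and compute and a tool call to move; the robot and the scene stay as the last step left them, time stands still between calls to the robot, and variables do not carry over. Pictures are saved under pics/ and viewed, about 8 in all and at most 12, crops included, and the job is handed in when it is done.

Besides the shell and the picture viewer there is one more tool, called after "Request:" by a JSON object that holds its "op" and its "data". servo_tool: Moves the arm, as the interface text tells. Its arguments: {"type":"object","properties":{"rows":{"type":"array"},"newtons":{"type":"number"}},"required":["rows"]}

```bash
mkdir -p pics
cat > h.py <<'E'
import numpy as np, cv2
from rig import manip, get_image, camera_info, finish_job
from scipy.spatial.transform import Rotation as R
def grab(n,f=None):
    p,d=get_image(n)
    if f: cv2.imwrite('pics/'+f,p)
    return p,d
def cloud(n,d):
    c=camera_info(n); v,u=np.mgrid[:d.shape[0],:d.shape[1]]
    P=np.dstack([(u-c['cx'])/c['fx']*d,(v-c['cy'])/c['fy']*d,d])
    return P@np.array(c['rotation']).T+np.array(c['origin'])
E
python3 - <<'E'
from h import *
for n in('top','side'):
    p,d=grab(n,n+'0.png'); np.save(n+'0.npy',d)
    c=camera_info(n); print(n,c['fx'],c['origin'],np.round(c['rotation'],3).tolist())
s=manip.read_state(); print(s['t'],s['ee_pos'],s['eef_rot'],s['finger_gap'],s['contact_force'])
E
```

```text
top 482.91195801788007 [ 0.44168099 -0.0185893   1.14217123] [-2.192, 2.159, -0.116]
side 502.5364670050466 [ 0.01199913 -0.81679058  0.79297811] [-2.117, 0.642, -0.342]
0.1 [0.15193211 0.50230283 0.25287101] [-4.59795068e-01 -3.10747042e+00  1.41533280e-03] 0.085292679662272 [ 0.37217982  0.93459237 -0.56551571]
```

View pics/top0.png

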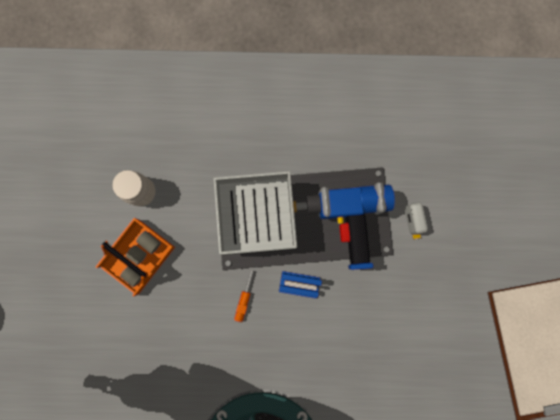

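View pics/side0.png

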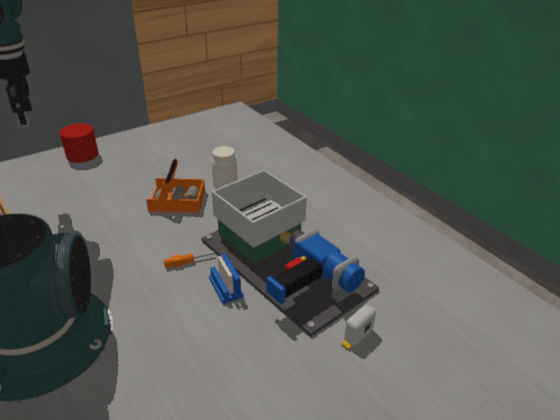

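```bash
cat >> h.py <<'E'
def cloud(n,d):
    c=camera_info(n); v,u=np.mgrid[:d.shape[0],:d.shape[1]]
    P=np.dstack([(u-c['cx'])/c['fx']*d,(v-c['cy'])/c['fy']*d,d])
    return P@R.from_rotvec(c['rotation']).as_matrix().T+np.array(c['origin'])
def rect(Q):
    return cv2.minAreaRect((Q[:,:2]*1000).astype(np.float32))
E
python3 - <<'E'
from h import *
p=cv2.imread('pics/top0.png'); d=np.load('top0.npy'); P=cloud('top',d)
def box(u0,u1,v0,v1,z0,z1,extra=None):
    m=np.zeros(d.shape,bool); m[v0:v1,u0:u1]=1
    m&=(P[...,2]>z0)&(P[...,2]<z1)
    if extra is not None: m&=extra
    return P[m]
print('bench',np.median(P[300:400,330:450,2]))
h=box(205,305,165,262,.132,.150); print('rim',len(h),rect(h),np.median(h[:,2]))
hsv=cv2.cvtColor(p,cv2.COLOR_BGR2HSV)
org=(hsv[...,0]<18)&(hsv[...,1]>150)&(hsv[...,2]>80)
red=((hsv[...,0]<6)|(hsv[...,0]>174))&(hsv[...,1]>150)
t=box(90,180,210,300,.025,.05,org); print('tote rim',len(t),rect(t))
for z0,z1 in((.07,.12),(.085,.12)):
    hd=box(90,180,210,300,z0,z1); print('handle',len(hd),hd.mean(0),rect(hd))
    np.set_printoptions(suppress=True,precision=4)
t=box(330,355,215,245,.05,.12,red); print('trig',len(t),t.mean(0),t.min(0),t.max(0))
yel=(hsv[...,0]>20)&(hsv[...,0]<35)&(hsv[...,1]>150)
y=box(330,355,210,235,.04,.12,yel); print('btn',len(y),y.mean(0),y.min(0),y.max(0))
dk=hsv[...,2]<60
g=box(345,380,205,275,.08,.11,dk); print('grip',len(g),g.mean(0),rect(g))
for nm,b in dict(can=(110,160,165,215,.1,.13),streak=(275,330,265,305,.03,.08),tape=(405,430,200,240,.04,.08)).items():
    q=box(*b); print(nm,rect(q),q.mean(0))
q=box(230,260,265,325,.008,.04,org); print('scratch',rect(q))
a=cv2.resize(p[205:305,85:190],None,fx=5,fy=5,interpolation=2); b=cv2.resize(p[175:275,300:400],None,fx=5,fy=5,interpolation=2)
cv2.imwrite('pics/c1.png',cv2.resize(np.hstack([a,b]),(800,390)))
E
```

```text
bench 0.0006943260940313056
rim 677 ((539.7825927734375, 20.182510375976562), (160.4746551513672, 160.1570281982422), 5.837704181671143) 0.14030604738780683
tote rim 471 ((444.27545166015625, 293.4172668457031), (113.61762237548828, 137.45834350585938), 53.942657470703125)
handle 381 [0.43576273 0.29869414 0.09818874] ((434.4313659667969, 302.8888854980469), (116.539794921875, 26.15410041809082), 54.135162353515625)
handle 355 [0.4368 0.299  0.0996] ((436.67510986328125, 301.445068359375), (116.24757385253906, 20.778621673583984), 54.11021423339844)
trig 200 [ 0.5038 -0.1771  0.0874] [ 0.4827 -0.1884  0.0674] [ 0.5267 -0.1659  0.095 ]
btn 33 [ 0.5319 -0.1671  0.08  ] [ 0.5243 -0.1726  0.075 ] [ 0.5381 -0.1612  0.0876]
grip 892 [ 0.489  -0.2055  0.0929] ((490.55657958984375, -206.07669067382812), (105.31372833251953, 42.86054992675781), 5.9718451499938965)
can ((597.923828125, 296.16351318359375), (62.42238998413086, 61.640113830566406), 47.174259185791016) [0.5976 0.2958 0.1101]
streak ((385.33868408203125, -81.86814880371094), (89.99724578857422, 39.93940353393555), 81.34935760498047) [ 0.3868 -0.082   0.0523]
tape ((541.3604125976562, -347.2451171875), (69.97737121582031, 30.70807647705078), 14.029001235961914) [ 0.5406 -0.3452  0.0578]
scratch ((334.9198303222656, 48.64439010620117), (20.808290481567383, 67.66983032226562), 75.28023529052734)
```

View pics/c1.png

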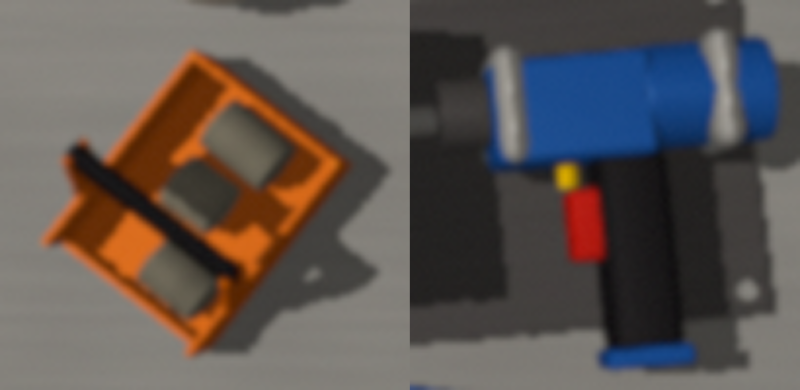

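The pictures show the hopper at top pixel (256,213). The drill grip is at (360,240), with the red trigger at (345,232) and the yellow button at (340,220). The tote is at (136,257), and its low front faces image down-left. All measured sizes match the given ones: hopper rim 160 mm square at z 140 mm, tote 138 x 114 mm.

```bash
cat >> h.py <<'E'
np.set_printoptions(suppress=True,precision=4)
def rows(p0,R0,p1,R1,n,g):
    w=(R0.inv()*R1).as_rotvec(); out=[]
    for i in range(n):
        Ri=R0*R.from_rotvec(w*i/n)
        out.append([*np.degrees(w)/n,*(Ri.inv().apply((p1-p0)/n)*1000),g])
    return np.round(out,1).tolist()
def cur():
    s=manip.read_state(); return s['ee_pos'],R.from_rotvec(s['eef_rot'])
def show(p0,R0,p1,R1,n,g):
    print(len(range(n)),'rows; turn',np.degrees((R0.inv()*R1).magnitude()),'dist',np.linalg.norm(p1-p0)*1e3)
    for r in rows(p0,R0,p1,R1,n,g): print(r)
def totetool(yaw,tilt):  # tool orientation holding tote with front at yaw deg, tipped tilt deg; tool y=-tote x, z=down
    c,s=np.cos(np.radians(20)),np.sin(np.radians(20))
    M=np.array([[0,-c,s],[-1,0,0],[0,-s,-c]])
    return R.from_euler('z',yaw,degrees=True)*R.from_euler('y',tilt,degrees=True)*R.from_matrix(M)
E
python3 - <<'E'
from h import *
p,q=cur(); T=totetool(143.9,0); z=T.apply([0,0,1])
bar=np.array([.436,.301,.090]); a=bar-.085*z; b=bar-.003*z
print(a,b,T.as_rotvec()); show(p,q,a,T,10,0); show(a,T,b,T,3,0)
E
```

```text
[0.4595 0.2839 0.1699] [0.4368 0.3004 0.0928] [-2.5153 -1.2789  0.2255]
10 rows; turn 110.4896053393711 dist 386.2545871182659
[1.3, 1.9, 10.8, -35.8, -12.0, 8.3, 0.0]
[1.3, 1.9, 10.8, -37.6, -4.9, 7.3, 0.0]
[1.3, 1.9, 10.8, -38.1, 2.4, 6.0, 0.0]
[1.3, 1.9, 10.8, -37.1, 9.7, 4.6, 0.0]
[1.3, 1.9, 10.8, -34.8, 16.6, 3.1, 0.0]
[1.3, 1.9, 10.8, -31.1, 22.8, 1.6, 0.0]
[1.3, 1.9, 10.8, -26.3, 28.3, 0.0, 0.0]
[1.3, 1.9, 10.8, -20.5, 32.7, -1.5, 0.0]
[1.3, 1.9, 10.8, -14.0, 35.9, -2.9, 0.0]
[1.3, 1.9, 10.8, -6.9, 37.8, -4.1, 0.0]
3 rows; turn 0.0 dist 82.00000000000003
[0.0, 0.0, 0.0, 0.0, -0.0, 27.3, 0.0]
[0.0, 0.0, 0.0, 0.0, -0.0, 27.3, 0.0]
[0.0, 0.0, 0.0, 0.0, -0.0, 27.3, 0.0]
```

Request:
{"op": "servo_tool", "data": {"rows": [[[1.3,1.9,10.3,-36,-12,8,0],[1.3,1.9,10.3,-38,-5,7,0],[1.3,1.9,10.3,-38,2,6,0],[1.3,1.9,10.3,-37,10,5,0],[1.3,1.9,10.3,-35,17,3,0]]], "newtons": 60}}

```text
t: 0.72
ee_pos: [0.3095, 0.3926, 0.2097]
eef_rot: [-1.685, -2.434, 0.131]
contact_force: [0.7, 0.2, -0.4]
finger_gap: 0.0854
```

```bash
cat > go1.py <<'E'
from h import *
p,q=cur(); T=totetool(143.9,0); z=T.apply([0,0,1])
bar=np.array([.436,.301,.090]); a=bar-.085*z; b=bar-.003*z
s=manip.read_state(); print(s['t'],p,s['joint_pos'],s['contact_force']); show(p,q,a,T,7,0)
E
python3 go1.py
```

```text
0.725 [0.3095 0.3926 0.2097] [ 0.663   0.3199 -0.1033  1.2862  0.1437  1.8639] [ 0.7086  0.2381 -0.4252]
7 rows; turn 56.81761200789326 dist 189.51870804899204
[0.9, 1.4, 7.9, -22.4, 15.2, 0.9, 0.0]
[0.9, 1.4, 7.9, -20.1, 18.1, 0.2, 0.0]
[0.9, 1.4, 7.9, -17.4, 20.7, -0.6, 0.0]
[0.9, 1.4, 7.9, -14.3, 22.9, -1.3, 0.0]
[0.9, 1.4, 7.9, -11.0, 24.7, -2.0, 0.0]
[0.9, 1.4, 7.9, -7.4, 25.9, -2.7, 0.0]
[0.9, 1.4, 7.9, -3.7, 26.6, -3.2, 0.0]
```

Request:
{"op": "servo_tool", "data": {"rows": [[[1.2,1.9,10.2,-31,21,1,0],[1.2,1.9,10.2,-27,25,0,0],[1.2,1.9,10.2,-22,30,-2,0],[1.2,1.9,10.2,-15,34,-3,0],[1.2,1.9,10.2,-8,36,-3,0]]]}}

```text
t: 1.35
ee_pos: [0.4606, 0.2809, 0.1676]
eef_rot: [-2.476, -1.346, 0.217]
contact_force: [2.2, 1.2, -0.2]
finger_gap: 0.0851
```

```bash
sed -i 's/a,T,7,0/a,T,2,0/' go1.py; python3 go1.py
```

```text
1.35 [0.4606 0.2809 0.1676] [ 0.2635  0.4572 -0.0365  1.3041  0.269   2.3784] [ 2.1758  1.1582 -0.157 ]
2 rows; turn 3.13536191901526 dist 3.9157501183392966
[-0.0, 0.1, 1.6, 1.0, -1.6, -0.6, 0.0]
[-0.0, 0.1, 1.6, 0.9, -1.6, -0.6, 0.0]
```

Request:
{"op": "servo_tool", "data": {"rows": [[[0,0.1,3.1,2,-3,0,0],[0,0,0,0,0,27,0],[0,0,0,0,0,27,0],[0,0,0,0,0,26,0]]]}}

```text
t: 1.85
ee_pos: [0.4398, 0.2981, 0.0904]
eef_rot: [-2.521, -1.266, 0.227]
contact_force: [0.4, 0.0, 0.1]
finger_gap: 0.0855
```

```bash
sed -i 's/show(p,q,a,T,2,0)/show(p,q,b,T,1,0)/' go1.py
cat >> go1.py <<'E'
im,_=grab('side','s1.png'); cv2.imwrite('pics/s1c.png',cv2.resize(im[80:260,100:340],None,fx=3,fy=3,interpolation=2))
E
python3 go1.py
```

```text
1.85 [0.4398 0.2981 0.0904] [ 0.3015  0.493  -0.2021  1.0892  0.28    2.4823] [0.366  0.0207 0.0689]
1 rows; turn 0.5781863227797407 dist 4.498451843450503
[-0.1, -0.1, -0.6, 0.1, -4.4, -1.0, 0.0]
```

View pics/s1c.png

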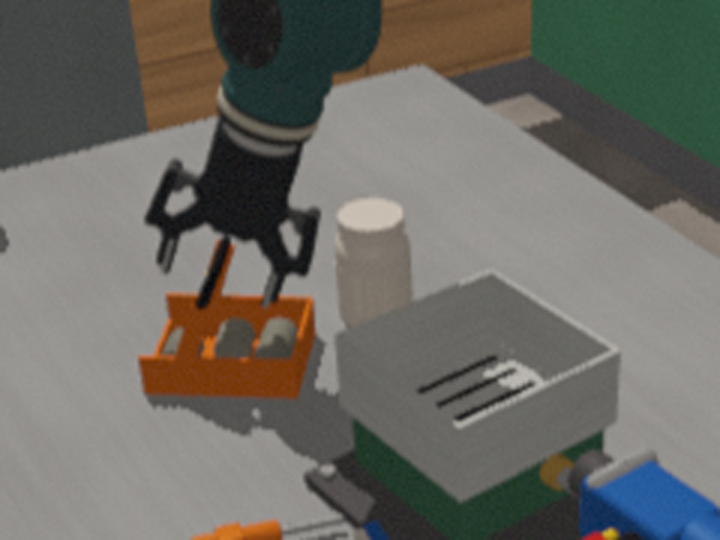

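The side view shows the bar at crop (215,270), between the fingertips at (165,265) and (272,295). The jaws are slightly off-centre, so I shift 4 mm and close.

Request:
{"op": "servo_tool", "data": {"rows": [[[0,0,-0.6,0,-4,-1,0.5],[0,0,0,0,0,0,1],[0,0,0,0,0,0,1],[0,0,0,0,0,0,1],[0,0,0,0,0,0,1]]], "newtons": 70}}

```text
t: 2.52
ee_pos: [0.436, 0.3004, 0.0925]
eef_rot: [-2.512, -1.279, 0.227]
contact_force: [-1.9, 1.4, -0.2]
finger_gap: 0.0088
```

Request:
{"op": "servo_tool", "data": {"rows": [[[0,0,0,0,0,0,1],[0,0,0,0,-5,-15,1],[0,0,0,0,-5,-15,1]]]}}

```text
t: 2.9
ee_pos: [0.4363, 0.2991, 0.1234]
eef_rot: [-2.513, -1.279, 0.231]
contact_force: [0.4, -0.6, -5.4]
finger_gap: 0.009
```

```bash
cat >> h.py <<'E'
def hop(): 
    y=np.radians(5.9); return np.array([.540,.020,.140]),y
def pourpose(yaw,tilt,lip,grip=.003):
    # TCP pose with the lip's inner top (tote 70,14) at lip
    S=R.from_euler('z',yaw,degrees=True)*R.from_euler('y',tilt,degrees=True)
    T=totetool(yaw,tilt)
    return lip+S.apply([.0095-.070,0,.090-.014])-grip*T.apply([0,0,1]),T
E
cat > go2.py <<'E'
from h import *
s=manip.read_state(); p,q=cur(); print(s['t'],p,s['finger_gap'],s['joint_pos'],s['contact_force'])
lip=np.array([.572,.022,.185])
a,A=pourpose(184,0,lip); print(a)
up=np.array([p[0],p[1],.215]); 
show(p,q,up,q,2,1); show(up,q,a,A,11,1)
E
python3 go2.py
```

```text
2.9 [0.4363 0.2991 0.1234] 0.008984274804013865 [ 0.3055  0.4636 -0.155   1.1697  0.28    2.4749] [ 0.3563 -0.5834 -5.4377]
[0.6334 0.0263 0.2638]
2 rows; turn 0.0 dist 91.63017075979954
[0.0, 0.0, 0.0, -0.1, -15.8, -43.0, 1.0]
[0.0, 0.0, 0.0, -0.1, -15.8, -43.0, 1.0]
11 rows; turn 40.032571638427534 dist 340.08179872495685
[-0.0, -1.2, -3.4, -9.5, 25.8, -14.2, 1.0]
[-0.0, -1.2, -3.4, -11.4, 25.1, -14.0, 1.0]
[-0.0, -1.2, -3.4, -13.1, 24.4, -13.7, 1.0]
[-0.0, -1.2, -3.4, -14.9, 23.6, -13.4, 1.0]
[-0.0, -1.2, -3.4, -16.5, 22.7, -13.0, 1.0]
[-0.0, -1.2, -3.4, -18.1, 21.6, -12.6, 1.0]
[-0.0, -1.2, -3.4, -19.7, 20.5, -12.2, 1.0]
[-0.0, -1.2, -3.4, -21.1, 19.3, -11.8, 1.0]
[-0.0, -1.2, -3.4, -22.5, 18.0, -11.3, 1.0]
[-0.0, -1.2, -3.4, -23.7, 16.6, -10.8, 1.0]
[-0.0, -1.2, -3.4, -24.9, 15.2, -10.2, 1.0]
```

Request:
{"op": "servo_tool", "data": {"rows": [[[0,0,0,0,-18,-50,1],[0,0,0,0,-18,-50,1],[0,-1.2,-3.4,-9,26,-14,1],[0,-1.2,-3.4,-11,25,-14,1],[0,-1.2,-3.4,-13,24,-14,1]]]}}

```text
t: 3.52
ee_pos: [0.4919, 0.2235, 0.2467]
eef_rot: [-2.387, -1.528, 0.274]
contact_force: [0.3, 0.4, -6.2]
finger_gap: 0.0089
```

Request:
{"op": "servo_tool", "data": {"rows": [[[0,-1.2,-3.4,-15,24,-11,1],[0,-1.2,-3.4,-17,23,-11,1],[0,-1.2,-3.4,-18,22,-10,1],[0,-1.2,-3.4,-20,21,-10,1],[0,-1.2,-3.4,-21,19,-9,1]]]}}

```text
t: 4.15
ee_pos: [0.5832, 0.095, 0.2553]
eef_rot: [-2.127, -1.912, 0.341]
contact_force: [0.1, 0.5, -5.0]
finger_gap: 0.0086
```

```bash
cat > go2.py <<'E'
from h import *
s=manip.read_state(); p,q=cur(); print(s['t'],p,s['finger_gap'],s['joint_pos'],s['contact_force'])
lip=np.array([.572,.022,.185])
a,A=pourpose(184,0,lip); print(a)
show(p,q,a,A,4,1)
E
python3 go2.py
```

```text
4.15 [0.5832 0.095  0.2553] 0.008560057032505787 [0.0062 0.6436 0.5305 1.8084 0.0386 1.6767] [ 0.1249  0.4598 -5.0366]
[0.6334 0.0263 0.2638]
4 rows; turn 10.106886737424084 dist 85.45758607207863
[-0.1, -0.9, -2.4, -15.7, 12.7, -6.9, 1.0]
[-0.1, -0.9, -2.4, -16.4, 12.0, -6.7, 1.0]
[-0.1, -0.9, -2.4, -16.9, 11.3, -6.4, 1.0]
[-0.1, -0.9, -2.4, -17.5, 10.6, -6.1, 1.0]
```

```bash
sed -i 's/pourpose(184,0,lip)/pourpose(184,20,lip)/' go2.py
cat >> go2.py <<'E'
lip2=np.array([.572,.022,.168])
pp,qq=a,A
for t in range(28,77,8):
    b,B=pourpose(184,t,lip2); print(t,b); print(rows(pp,qq,b,B,1,1)); pp,qq=b,B
E
python3 go2.py
```

```text
4.15 [0.5832 0.095  0.2553] 0.008560057032505787 [0.0062 0.6436 0.5305 1.8084 0.0386 1.6767] [ 0.1249  0.4598 -5.0366]
[0.6028 0.0242 0.2801]
4 rows; turn 22.570447584646946 dist 77.5363421983322
[-5.0, -0.4, -2.5, -17.1, 4.2, -8.1, 1.0]
[-5.0, -0.4, -2.5, -17.3, 4.1, -7.6, 1.0]
[-5.0, -0.4, -2.5, -17.6, 4.0, -7.2, 1.0]
[-5.0, -0.4, -2.5, -17.8, 3.9, -6.7, 1.0]
28 [0.5893 0.0232 0.2665]
[[-8.0, 0.0, -0.0, -0.0, -13.5, 13.6, 1.0]]
36 [0.5754 0.0222 0.2679]
[[-8.0, 0.0, -0.0, 0.0, -13.5, -3.4, 1.0]]
44 [0.5615 0.0213 0.2674]
[[-8.0, -0.0, 0.0, -0.0, -13.5, -3.4, 1.0]]
52 [0.5478 0.0203 0.265 ]
[[-8.0, -0.0, 0.0, 0.0, -13.5, -3.4, 1.0]]
60 [0.5346 0.0194 0.2607]
[[-8.0, -0.0, -0.0, 0.0, -13.5, -3.4, 1.0]]
68 [0.5221 0.0185 0.2546]
[[-8.0, 0.0, -0.0, -0.0, -13.5, -3.4, 1.0]]
76 [0.5106 0.0177 0.2468]
[[-8.0, 0.0, 0.0, -0.0, -13.5, -3.4, 1.0]]
```

Request:
{"op": "servo_tool", "data": {"rows": [[[-5,-0.4,-2.5,-17,4,-8,1],[-5,-0.4,-2.5,-17,4,-8,1],[-5,-0.4,-2.5,-18,4,-7,1],[-5,-0.4,-2.5,-18,4,-7,1]]]}}

```text
t: 4.65
ee_pos: [0.6055, 0.02, 0.2758]
eef_rot: [-2.137, -2.302, -0.001]
contact_force: [-0.0, 0.0, -5.4]
finger_gap: 0.0092
```

```bash
python3 go2.py | head -4;  python3 - <<'E'
from h import *
p,q=cur(); b,B=pourpose(184,28,np.array([.572,.022,.168])); show(p,q,b,B,2,1)
E
```

```text
4.65 [0.6055 0.02   0.2758] 0.009213214746881518 [-0.1018  0.4024  0.2229  1.3917  0.0008  1.3949] [-0.04    0.0317 -5.3961]
[0.6028 0.0242 0.2801]
4 rows; turn 0.2509984582726509 dist 6.626437131646654
[-0.0, -0.0, 0.1, 1.1, -0.6, -1.1, 1.0]
2 rows; turn 8.016310312989578 dist 19.007252778849733
[-4.0, -0.0, 0.1, 2.2, -8.0, 4.7, 1.0]
[-4.0, -0.0, 0.1, 2.2, -8.3, 4.1, 1.0]
```

Request:
{"op": "servo_tool", "data": {"rows": [[[-4,0,0.1,2,-8,5,1],[-4,0,0.1,2,-8,4,1],[-4,0,0,0,-6.8,-1.7,1],[-4,0,0,0,-6.8,-1.7,1],[-4,0,0,0,-6.8,-1.7,1]]]}}

```text
t: 5.28
ee_pos: [0.5658, 0.0193, 0.264]
eef_rot: [1.962, 2.102, 0.377]
contact_force: [0.8, -0.8, -5.0]
finger_gap: 0.0092
```

Request:
{"op": "servo_tool", "data": {"rows": [[[-4,0,0,0,-6.8,-1.7,1],[-4,0,0,0,-6.8,-1.7,1],[-4,0,0,0,-6.8,-1.7,1],[-4,0,0,0,-6.8,-1.7,1],[-4,0,0,0,-6.8,-1.7,1]]]}}

```text
t: 5.9
ee_pos: [0.5268, 0.0166, 0.2511]
eef_rot: [1.758, 1.879, 0.692]
contact_force: [1.1, -0.6, -5.8]
finger_gap: 0.0092
```

Run:
```python
from h import *
p,q=cur(); s=manip.read_state(); print(s['contact_force'],s['finger_gap'])
b,B=pourpose(184,68,np.array([.572,.022,.168])); show(p,q,b,B,2,1)
im,_=grab('side','s2.png'); im2,_=grab('top','t2.png')
cv2.imwrite('pics/s2c.png',cv2.resize(np.hstack([im[100:280,160:340],im2[130:310,160:340]]),None,fx=2.2,fy=2.2,interpolation=2))
```

```text
[ 1.0718 -0.6345 -5.8217] 0.00921962319047189
2 rows; turn 7.548130138210732 dist 6.150620060177319
[-3.8, 0.1, -0.1, 1.1, -0.6, -2.8, 1.0]
[-3.8, 0.1, -0.1, 1.1, -0.4, -2.8, 1.0]
```

View pics/s2c.png

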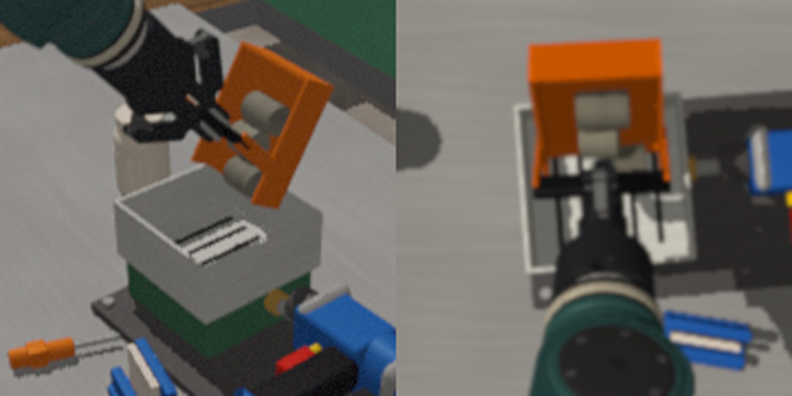

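Both views show the tote tipped about 60° over the hopper, with its lip inside the rim and the pieces not yet sliding. I tip it further.

Request:
{"op": "servo_tool", "data": {"rows": [[[-5,0,0,1,-4,-3,1],[-5,0,0,1,-4,-3,1],[-5,0,0,0,-7,-2,1],[-5,0,0,0,-7,-2,1],[0,0,0,0,0,0,1]]]}}

```text
t: 6.62
ee_pos: [0.5093, 0.0151, 0.2457]
eef_rot: [1.53, 1.633, 0.955]
contact_force: [-0.4, 0.2, -3.9]
finger_gap: 0.0088
```

Request:
{"op": "servo_tool", "data": {"rows": [[[0,0,0,0,0,0,1],[0,0,0,0,0,0,1],[0,0,0,0,0,0,1]]]}}

```text
t: 7.0
ee_pos: [0.5089, 0.0153, 0.2438]
eef_rot: [1.536, 1.638, 0.951]
contact_force: [-1.1, 0.4, -2.6]
finger_gap: 0.0088
```

Run:
```python
from h import *
p,q=cur(); s=manip.read_state(); print(s['contact_force'],s['finger_gap'],s['joint_pos'])
b,B=pourpose(184,80,np.array([.572,.022,.168])); show(p,q,b,B,1,1)
im,_=grab('side','s3.png'); im2,_=grab('top','t3.png')
cv2.imwrite('pics/s3c.png',cv2.resize(np.hstack([im[100:280,160:340],im2[130:310,160:340]]),None,fx=2.2,fy=2.2,interpolation=2))
```

```text
[-1.0505  0.3913 -2.6065] 0.008824780254434379 [-0.2909 -0.1519 -1.169  -0.4715  0.306   1.3887]
1 rows; turn 0.4918687841285936 dist 4.4735864319600696
[0.3, 0.3, -0.1, 2.3, -3.1, -2.3, 1.0]
```

View pics/s3c.png

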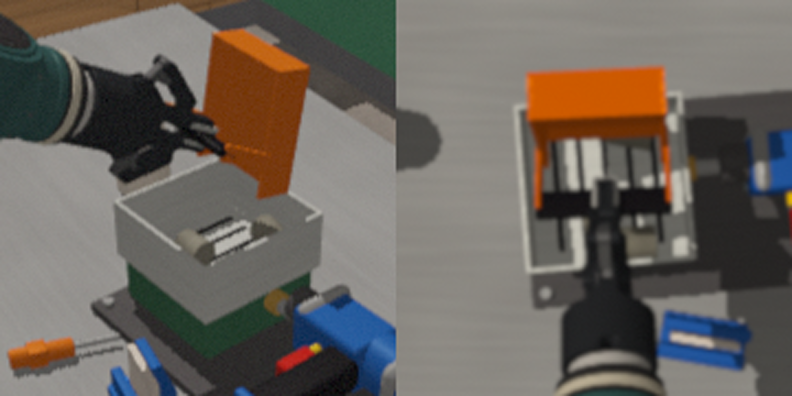

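The pieces are in the hopper, two of them visible at side crop (200,245) and (265,228). The weight dropped by about 3 N, so all three look to be out, and the tote shows empty. I carry it back.

Run:
```python
from h import *
p,q=cur()
a,A=pourpose(184,35,np.array([.572,.022,.20])); show(p,q,a,A,5,1)
T=totetool(143.9,0); z=T.apply([0,0,1]); b=np.array([.4375,.300,.26]); print(a,b); show(a,A,b,T,10,1)
```

```text
5 rows; turn 45.38135937544602 dist 88.48497621458945
[9.1, 0.1, -0.0, 0.5, 16.5, 6.4, 1.0]
[9.1, 0.1, -0.0, 0.5, 17.3, 3.7, 1.0]
[9.1, 0.1, -0.0, 0.5, 17.7, 0.9, 1.0]
[9.1, 0.1, -0.0, 0.5, 17.6, -1.9, 1.0]
[9.1, 0.1, -0.0, 0.5, 17.1, -4.6, 1.0]
[0.5772 0.0224 0.2999] [0.4375 0.3    0.26  ]
10 rows; turn 52.7473943565924 dist 313.3386420642741
[3.4, 0.2, 4.1, 28.7, -12.6, 0.7, 1.0]
[3.4, 0.2, 4.1, 27.7, -14.6, 1.6, 1.0]
[3.4, 0.2, 4.1, 26.6, -16.4, 2.6, 1.0]
[3.4, 0.2, 4.1, 25.4, -18.0, 3.7, 1.0]
[3.4, 0.2, 4.1, 24.0, -19.5, 4.9, 1.0]
[3.4, 0.2, 4.1, 22.6, -20.9, 6.1, 1.0]
[3.4, 0.2, 4.1, 21.0, -22.0, 7.5, 1.0]
[3.4, 0.2, 4.1, 19.4, -23.0, 8.8, 1.0]
[3.4, 0.2, 4.1, 17.7, -23.7, 10.3, 1.0]
[3.4, 0.2, 4.1, 16.0, -24.3, 11.7, 1.0]
```

Request:
{"op": "servo_tool", "data": {"rows": [[[9,0,0,0.5,16.5,6.4,1],[9,0,0,0.5,17,4,1],[9,0,0,0.5,18,1,1],[9,0,0,0.5,18,-2,1],[9,0,0,0.5,17,-5,1]]]}}

```text
t: 7.72
ee_pos: [0.5606, 0.0187, 0.2854]
eef_rot: [1.923, 2.041, 0.464]
contact_force: [-0.2, -0.4, -2.9]
finger_gap: 0.0092
```

Request:
{"op": "servo_tool", "data": {"rows": [[[3.4,0.2,4.1,29,-13,1,1],[3.4,0.2,4.1,28,-15,2,1],[3.4,0.2,4.1,27,-16,3,1],[3.4,0.2,4.1,25,-18,4,1],[3.4,0.2,4.1,24,-20,5,1]]]}}

```text
t: 8.35
ee_pos: [0.4981, 0.1627, 0.2558]
eef_rot: [2.503, 1.851, 0.256]
contact_force: [0.2, 0.7, -2.7]
finger_gap: 0.0089
```

```bash
cat > go3.py <<'E'
from h import *
import sys
p,q=cur(); s=manip.read_state(); print(s['t'],s['contact_force'],s['finger_gap'],p,s['joint_pos'])
T=totetool(143.9,0); z=T.apply([0,0,1]); b=np.array([.4375,.300,float(sys.argv[1])]); show(p,q,b,T,int(sys.argv[2]),1)
E
python3 go3.py .24 5
```

```text
8.35 [ 0.1866  0.7464 -2.6629] 0.008857336054706058 [0.4981 0.1627 0.2558] [ 0.1275  0.1543 -0.2002  1.0637  0.0641  2.0002]
5 rows; turn 32.521908429240064 dist 150.879718445633
[5.0, -0.9, 4.1, 22.3, -20.0, 3.7, 1.0]
[5.0, -0.9, 4.1, 20.9, -21.2, 5.1, 1.0]
[5.0, -0.9, 4.1, 19.5, -22.1, 6.7, 1.0]
[5.0, -0.9, 4.1, 18.0, -22.7, 8.3, 1.0]
[5.0, -0.9, 4.1, 16.5, -23.2, 10.1, 1.0]
```

Request:
{"op": "servo_tool", "data": {"rows": [[[5,-0.9,4.1,22,-20,4,1],[5,-0.9,4.1,21,-21,5,1],[5,-0.9,4.1,20,-22,7,1],[5,-0.9,4.1,18,-23,8,1],[5,-0.9,4.1,17,-23,10,1]]]}}

```text
t: 8.98
ee_pos: [0.437, 0.3064, 0.2407]
eef_rot: [-2.515, -1.257, 0.237]
contact_force: [0.1, -0.3, -1.3]
finger_gap: 0.009
```

```bash
python3 go3.py .097 5
python3 - <<'E'
from h import *
im,_=grab('side','s4.png'); im2,d=grab('top','t4.png'); np.save('t4.npy',d)
cv2.imwrite('pics/s4c.png',cv2.resize(np.hstack([im[80:280,130:340],im2[160:360,90:300]]),(800,380),interpolation=2))
E
```

```text
8.975 [ 0.0825 -0.3178 -1.2694] 0.00896551763049228 [0.437  0.3064 0.2407] [0.3139 0.4043 0.0765 1.4615 0.29   2.4967]
5 rows; turn 1.071489981743396 dist 143.8166750596732
[-0.1, 0.0, -0.2, -0.8, 11.0, 26.6, 1.0]
[-0.1, 0.0, -0.2, -0.8, 10.9, 26.6, 1.0]
[-0.1, 0.0, -0.2, -0.9, 10.8, 26.6, 1.0]
[-0.1, 0.0, -0.2, -0.9, 10.8, 26.7, 1.0]
[-0.1, 0.0, -0.2, -0.9, 10.7, 26.7, 1.0]
```

View pics/s4c.png

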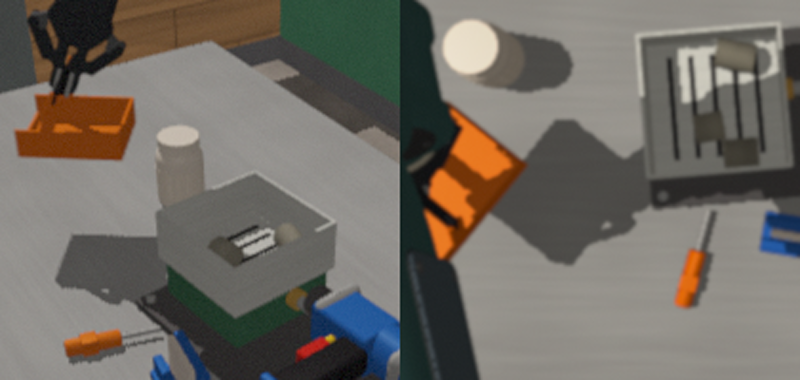

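The right half shows all three pieces on the hopper floor at (735,52), (710,125) and (742,150). The tote is empty and level, so I lower it.

Request:
{"op": "servo_tool", "data": {"rows": [[[-0.1,0,-0.2,-1,11,27,1],[-0.1,0,-0.2,-1,11,27,1],[-0.1,0,-0.2,-1,11,27,1],[-0.1,0,-0.2,-1,11,27,1],[-0.1,0,-0.2,-1,8,18,1]]]}}

```text
t: 9.7
ee_pos: [0.4409, 0.2979, 0.101]
eef_rot: [-2.512, -1.297, 0.215]
contact_force: [0.3, -0.5, -2.2]
finger_gap: 0.009
```

```bash
python3 go3.py .093 2
```

```text
9.7 [ 0.331  -0.5263 -2.1553] 0.008969327371720303 [0.4409 0.2979 0.101 ] [ 0.3032  0.4806 -0.1889  1.1076  0.2747  2.463 ]
2 rows; turn 0.8663365194347298 dist 8.905669797769807
[0.2, -0.1, 0.4, -0.2, -0.5, 4.4, 1.0]
[0.2, -0.1, 0.4, -0.2, -0.5, 4.4, 1.0]
```

Request:
{"op": "servo_tool", "data": {"rows": [[[0.2,0,0.4,0,1,4,1],[0.2,0,0.4,0,1,3,1],[0,0,0,0,0.5,1.5,1]]]}}

```text
t: 10.07
ee_pos: [0.4413, 0.2976, 0.0926]
eef_rot: [-2.517, -1.277, 0.219]
contact_force: [1.3, -0.9, 2.5]
finger_gap: 0.0093
```

Request:
{"op": "servo_tool", "data": {"rows": [[[0,0,0,0,0,0,0.6],[0,0,0,0,0,0,0.4],[0,0,0,0,0,0,0],[0,0,0,0,0,0,0]]]}}

```text
t: 10.58
ee_pos: [0.4421, 0.298, 0.094]
eef_rot: [-2.517, -1.278, 0.215]
contact_force: [-0.0, 0.3, -0.0]
finger_gap: 0.0799
```

Request:
{"op": "servo_tool", "data": {"rows": [[[0,0,0,0,0,-30,0],[0,0,0,0,0,-50,0],[0,0,0,0,0,-60,0],[0,0,0,0,0,-60,0]]]}}

```text
t: 11.08
ee_pos: [0.4947, 0.2562, 0.2846]
eef_rot: [-2.514, -1.279, 0.225]
contact_force: [1.3, -0.4, -0.2]
finger_gap: 0.0853
```

```bash
python3 go3.py .093 2|head -1
python3 - <<'E'
from h import *
p,d=grab('top'); P=cloud('top',d); hsv=cv2.cvtColor(p,cv2.COLOR_BGR2HSV)
org=(hsv[...,0]<18)&(hsv[...,1]>150)&(hsv[...,2]>80)
q=P[200:310,70:190][org[200:310,70:190]]; 
for a,b in((-.01,.012),(.03,.05),(.05,.12)): 
  m=q[(q[:,2]>a)&(q[:,2]<b)]; print(len(m),rect(m),np.median(m[:,2]))
np.save('t5.npy',d); cv2.imwrite('pics/t5.png',p)
E
```

```text
11.075 [ 1.3026 -0.3793 -0.1594] 0.08529098376799296 [0.4947 0.2562 0.2846] [0.2082 0.4585 0.286  1.6373 0.258  2.3776]
738 ((478.86151123046875, 278.70147705078125), (121.69578552246094, 77.81341552734375), 53.36531066894531) 0.004284240998649325
183 ((477.59210205078125, 271.80975341796875), (109.54349517822266, 71.3977279663086), 53.59560012817383) 0.03965983443241505
0 ((0.0, 0.0), (0.0, 0.0), 0.0) nan
  return _methods._mean(a, axis=axis, dtype=dtype,
  ret = ret.dtype.type(ret / rcount)
```

The tote stands upright: floor at z 4 mm, rim at 40 mm. Next I measure the drill in shaker axes.

```bash
cat >> h.py <<'E'
YAW=5.9; SR=R.from_euler('z',YAW,degrees=True)
def tosh(P): return SR.inv().apply((P-np.array([.540,.020,0])).reshape(-1,3)).reshape(P.shape)  # hopper-centred shaker axes
E
python3 - <<'E'
from h import *
for n in('top0',):
    p=cv2.imread('pics/top0.png'); P=cloud('top',np.load('top0.npy')); S=tosh(P)*1000
    hsv=cv2.cvtColor(p,cv2.COLOR_BGR2HSV); H,Sa,V=cv2.split(hsv)
    m0=np.zeros(H.shape,bool); m0[175:275,295:405]=1
    red=m0&((H<6)|(H>174))&(Sa>150); blue=m0&(H>100)&(H<130)&(Sa>130); yel=m0&(H>20)&(H<35)&(Sa>120); dk=m0&(Sa<120)&(V<60)
    pc=lambda Q:np.percentile(Q,[1,10,50,90,99],axis=0).round(1).T.tolist()
    Z=S[...,2]
    print('red top',pc(S[red&(Z>80)])); print('red',pc(S[red]))
    print('yel',pc(S[yel&(Z>60)]))
    g=dk&(Z>84)&(Z<100); print('grip',pc(S[g]))
    gc=blue&(Z>90); print('blue',pc(S[gc]))
    # gear case lower-x edge per y column
    for y in range(-215,-110,15):
        q=S[gc&(abs(S[...,1]-y)<4)]; print(y,len(q),q[:,0].min().round(1) if len(q) else 0, end='; ')
    print('max z', S[m0][:,2].max(), [ (y,S[m0&(abs(S[...,1]-y)<8)][:,2].max().round(0)) for y in range(-290,-100,20)])
E
```

```text
red top [[-76.1, -72.5, -56.3, -40.1, -34.8], [-202.8, -200.7, -193.2, -184.2, -182.7], [82.8, 85.1, 88.6, 91.4, 94.5]]
red [[-76.4, -72.7, -56.3, -40.0, -34.2], [-203.3, -200.7, -192.8, -183.3, -182.6], [71.0, 83.8, 88.3, 91.4, 94.4]]
yel [[-34.5, -32.6, -27.7, -21.6, -21.0], [-191.0, -190.2, -185.2, -181.1, -180.2], [75.4, 77.1, 79.2, 82.8, 86.9]]
grip [[-122.8, -113.1, -68.6, -2.0, 29.0], [-239.8, -235.0, -216.7, -138.6, -116.7], [84.9, 89.2, 93.0, 96.0, 97.9]]
blue [[-135.7, -19.8, 6.9, 31.3, 38.1], [-301.7, -287.7, -218.4, -172.5, -144.5], [90.8, 96.0, 103.0, 106.2, 108.7]]
-215 129 -136.6; -200 120 -135.0; -185 100 -19.1; -170 100 -20.7; -155 2 -20.4; -140 5 -12.0; -125 0 0; max z 1142.171234023368 [(-290, np.float64(110.0)), (-270, np.float64(112.0)), (-250, np.float64(109.0)), (-230, np.float64(109.0)), (-210, np.float64(109.0)), (-190, np.float64(109.0)), (-170, np.float64(108.0)), (-150, np.float64(112.0)), (-130, np.float64(101.0)), (-110, np.float64(98.0))]
```

```bash
cat >> h.py <<'E'
DT=SR*R.from_matrix(np.array([[1,0,0],[0,-1,0],[0,0,-1.]]))
def W(x,y,z): return SR.apply([x/1e3,y/1e3,z/1e3])+np.array([.540,.020,0])
def st():
    s=manip.read_state(); p=tosh(s['ee_pos'])*1e3
    print('t',s['t'],'sh',p.round(1),'F tool',DT.inv().apply(s['contact_force']).round(1),'gap',s['finger_gap'],'q',s['joint_pos'], 'rot err',np.degrees((DT.inv()*R.from_rotvec(s['eef_rot'])).as_rotvec()).round(2))
E
python3 - <<'E'
from h import *
p,q=cur(); st(); b=W(-49,-211,180); print(b); show(p,q,b,DT,9,0)
E
```

```text
t 11.125 sh [-18.2 238.4 291.1] F tool [-2.5  3.6 -5.4] gap 0.08506722957477626 q [0.2057 0.4564 0.3018 1.6477 0.2575 2.3762] rot err [ 18.72  -7.92 -47.53]
[ 0.5129 -0.1949  0.18  ]
9 rows; turn 51.690768526511185 dist 463.9856002488948
[-2.1, 0.9, 5.3, -39.4, 33.2, 1.0, 0.0]
[-2.1, 0.9, 5.3, -36.2, 36.6, 1.6, 0.0]
[-2.1, 0.9, 5.3, -32.8, 39.7, 2.5, 0.0]
[-2.1, 0.9, 5.3, -29.0, 42.5, 3.5, 0.0]
[-2.1, 0.9, 5.3, -25.1, 44.8, 4.7, 0.0]
[-2.1, 0.9, 5.3, -20.9, 46.7, 6.0, 0.0]
[-2.1, 0.9, 5.3, -16.6, 48.2, 7.4, 0.0]
[-2.1, 0.9, 5.3, -12.3, 49.3, 9.0, 0.0]
[-2.1, 0.9, 5.3, -7.8, 49.8, 10.6, 0.0]
```

Request:
{"op": "servo_tool", "data": {"rows": [[[-2.1,0.9,5.3,-39,33,0,0],[-2.1,0.9,5.3,-36,37,0,0],[-2.1,0.9,5.3,-33,40,0,0],[-2.1,0.9,5.3,-29,42,2,0],[-2.1,0.9,5.3,-25,45,4,0]]]}}

```text
t: 11.75
ee_pos: [0.5089, -0.0012, 0.237]
eef_rot: [-2.927, -0.686, 0.088]
contact_force: [1.3, 0.6, 1.0]
finger_gap: 0.0853
```

Request:
{"op": "servo_tool", "data": {"rows": [[[-2.1,0.9,5.3,-21,47,6,0],[-2.1,0.9,5.3,-17,48,8,0],[-2.1,0.9,5.3,-12,49,9,0],[-2.1,0.9,5.3,-8,45,10,0],[0,0,0,0,0,0,0]]]}}

```text
t: 12.38
ee_pos: [0.5101, -0.2057, 0.1873]
eef_rot: [3.127, 0.112, 0.022]
contact_force: [0.2, -0.0, 0.4]
finger_gap: 0.0856
```

Run:
```python
from h import *
p,q=cur(); st(); show(p,q,W(-49,-211,130),DT,2,0)
```

```text
t 12.375 sh [ -53.  -221.5  187.3] F tool [ 0.2  0.  -0.4] gap 0.0856124730471833 q [-0.5303  0.3214 -0.146   1.0848 -0.0026  2.5395] rot err [-0.74  0.78  1.79]
2 rows; turn 2.0876426561262553 dist 58.36236404050192
[0.4, -0.4, -0.9, 1.4, -5.7, 28.6, 0.0]
[0.4, -0.4, -0.9, 1.7, -5.5, 28.6, 0.0]
```

Request:
{"op": "servo_tool", "data": {"rows": [[[0.4,-0.4,-0.9,2,-6,15,0],[0.4,-0.4,-0.9,1,-5,30,0],[0,0,0,0,0,10,0]]]}}

```text
t: 12.75
ee_pos: [0.5131, -0.1919, 0.1302]
eef_rot: [-3.134, -0.171, 0.001]
contact_force: [-0.6, -0.6, -0.7]
finger_gap: 0.0857
```

Run:
```python
from h import *
p,q=cur(); st(); show(p,q,W(-49,-211,72),DT,3,0)
im,_=grab('side','s6.png'); cv2.imwrite('pics/s6c.png',cv2.resize(im[170:340,220:400],None,fx=3.3,fy=3.3,interpolation=2))
```

```text
t 12.75 sh [ -48.5 -208.   130.2] F tool [-0.6  0.6  0.7] gap 0.0857381172115723 q [-0.5077  0.3692 -0.2368  0.967   0.0021  2.5248] rot err [ 0.17 -0.03 -0.35]
3 rows; turn 0.39239325319246005 dist 58.304129771579895
[-0.1, 0.0, 0.1, -0.2, 1.0, 19.4, 0.0]
[-0.1, 0.0, 0.1, -0.2, 1.0, 19.4, 0.0]
[-0.1, 0.0, 0.1, -0.2, 1.0, 19.4, 0.0]
```

View pics/s6c.png

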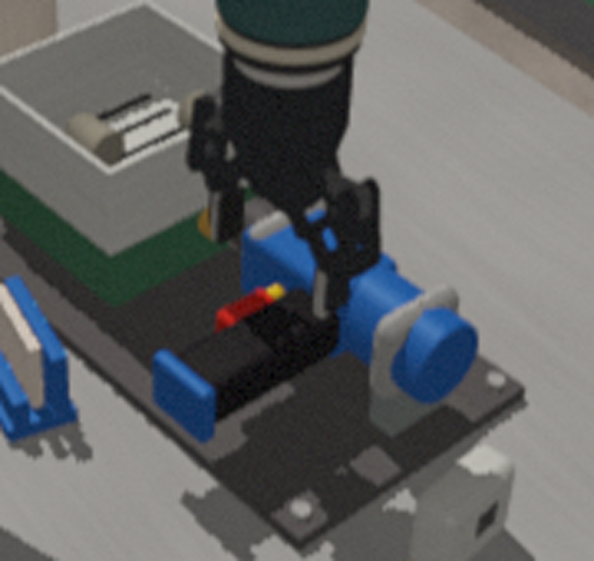

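The left tip at (225,235) and the right tip at (325,310) straddle the grip, trigger and button, with the trigger at (245,305) and the button at (275,290). I go down in steps and watch the force.

Request:
{"op": "servo_tool", "data": {"rows": [[[0,0,0,-0.5,2,20,0],[0,0,0,0,1,20,0],[0,0,0,0,0,17,0]]]}}

```text
t: 13.18
ee_pos: [0.5148, -0.194, 0.0738]
eef_rot: [-3.136, -0.176, -0.004]
contact_force: [1.5, -0.8, -1.4]
finger_gap: 0.0856
```

Request:
{"op": "servo_tool", "data": {"rows": [[[0,0,0,0,5,0,0],[0,0,0,0,4,0,0],[0,0,0,0,0,0,0]]]}}

```text
t: 13.55
ee_pos: [0.5166, -0.2032, 0.0752]
eef_rot: [-3.136, -0.178, -0.005]
contact_force: [-1.1, -0.9, 0.7]
finger_gap: 0.0854
```

```bash
python3 -c "
from h import *
st()"
```

```text
t 13.55 sh [ -46.2 -219.6   75.2] F tool [-1.2  0.8 -0.7] gap 0.0854116415947359 q [-0.5226  0.4261 -0.3114  0.8308  0.0024  2.5056] rot err [ 0.03  0.2  -0.59]
```

Request:
{"op": "servo_tool", "data": {"rows": [[[0,0,0.4,-4,3,2,0],[0,0,0,0,5,0,0],[0,0,0,0,4,0,0],[0,0,0,0,0,0,0]]]}}

```text
t: 14.05
ee_pos: [0.5136, -0.2154, 0.0735]
eef_rot: [-3.134, -0.167, -0.006]
contact_force: [1.4, 5.6, 0.7]
finger_gap: 0.0855
```

```bash
python3 -c "
from h import *
st()"
```

```text
t 14.05 sh [ -50.5 -231.4   73.5] F tool [ 2.  -5.4 -0.7] gap 0.08546468448504231 q [-0.5456  0.4307 -0.3086  0.8298  0.0047  2.4897] rot err [ 0.16  0.23 -0.19]
```

Request:
{"op": "servo_tool", "data": {"rows": [[[0,0,0,0,4,0,0],[0,0,0,0,3,0,0],[0,0,0,0,2,0,0]]]}}

```text
t: 14.42
ee_pos: [0.5144, -0.2227, 0.0733]
eef_rot: [-3.13, -0.168, -0.006]
contact_force: [1.2, 8.3, 1.4]
finger_gap: 0.0855
```

```bash
python3 -c "
from h import *
st()"
```

```text
t 14.425 sh [ -50.4 -238.8   73.3] F tool [ 2.1 -8.2 -1.4] gap 0.08546649349114453 q [-0.5579  0.4374 -0.2975  0.8367  0.0083  2.4766] rot err [ 0.4   0.26 -0.24]
```

Request:
{"op": "servo_tool", "data": {"rows": [[[0,0,0,0,2,0,0],[0,0,0,0,2,0,0]]]}}

```text
t: 14.68
ee_pos: [0.5144, -0.223, 0.0727]
eef_rot: [-3.121, -0.17, -0.007]
contact_force: [2.6, 18.7, 3.4]
finger_gap: 0.0855
```

Request:
{"op": "servo_tool", "data": {"rows": [[[0,0,0,4,2,0,0],[0,0,0,4,2,0,0],[0,0,0,3,2,0,0]]]}}

```text
t: 15.05
ee_pos: [0.5199, -0.2221, 0.0707]
eef_rot: [-3.11, -0.174, 0.011]
contact_force: [-10.4, 11.6, 5.5]
finger_gap: 0.0855
```

```bash
python3 -c "
from h import *
st()"
```

```text
t 15.05 sh [ -44.9 -238.8   70.7] F tool [ -9.2 -12.6  -5.5] gap 0.08554950847258251 q [-0.5564  0.4586 -0.2679  0.8658  0.0181  2.4735] rot err [ 1.58 -0.33 -0.49]
```

Request:
{"op": "servo_tool", "data": {"rows": [[[-0.5,0.3,0,4,1.5,-1,0],[-0.5,0,0,4,1.5,-0.5,0],[-0.5,0,0,4,1.5,0,0]]]}}

```text
t: 15.42
ee_pos: [0.5267, -0.2215, 0.0701]
eef_rot: [-3.128, -0.177, 0.019]
contact_force: [-10.2, 7.4, 4.1]
finger_gap: 0.0855
```

```bash
python3 -c "
from h import *
st()"
```

```text
t 15.425 sh [ -38.  -238.8   70.1] F tool [-9.4 -8.4 -4.1] gap 0.08549137279212253 q [-0.5409  0.4649 -0.2578  0.8629  0.0006  2.4875] rot err [ 0.54 -0.66 -0.58]
```

Request:
{"op": "servo_tool", "data": {"rows": [[[0,0.3,0,4,2,0,0],[0,0.3,0,4,2,0,0],[0,0.3,0,4,2,0,0]]]}}

```text
t: 15.8
ee_pos: [0.5309, -0.221, 0.068]
eef_rot: [-3.117, -0.181, 0.02]
contact_force: [-24.9, 6.6, 16.7]
finger_gap: 0.0853
```

```bash
python3 -c "
from h import *
st()"
```

```text
t 15.8 sh [ -33.8 -238.8   68. ] F tool [-24.1  -9.1 -16.7] gap 0.0853295251777957 q [-0.5402  0.4759 -0.2447  0.8719  0.0089  2.4854] rot err [ 1.16 -0.68 -0.73]
```

Request:
{"op": "servo_tool", "data": {"rows": [[[-0.5,0.3,0,3,-2,-1,0],[-0.3,0,0,3,-2,-0.5,0]]]}}

```text
t: 16.05
ee_pos: [0.5299, -0.2156, 0.0677]
eef_rot: [-3.129, -0.181, 0.032]
contact_force: [-18.5, -1.0, 0.7]
finger_gap: 0.0854
```

```bash
python3 -c "
from h import *
st()"
```

```text
t 16.05 sh [ -34.2 -233.3   67.7] F tool [-18.5  -0.9  -0.7] gap 0.08538201126499947 q [-0.5262  0.4722 -0.2522  0.8674 -0.0055  2.4996] rot err [ 0.46 -1.16 -0.74]
```

Request:
{"op": "servo_tool", "data": {"rows": [[[0,0.4,0,3,-2,-0.5,0],[0,0.4,0,3,-2,0,0]]]}}

```text
t: 16.3
ee_pos: [0.5297, -0.213, 0.0672]
eef_rot: [-3.134, -0.18, 0.031]
contact_force: [-22.0, -19.7, 10.7]
finger_gap: 0.0853
```

```bash
python3 -c "
from h import *
st()"
```

```text
t 16.3 sh [ -34.2 -230.7   67.2] F tool [-23.9  17.4 -10.7] gap 0.08532529057732881 q [-0.5209  0.4693 -0.2592  0.8601 -0.0089  2.506 ] rot err [ 0.19 -1.12 -0.68]
```

Request:
{"op": "servo_tool", "data": {"rows": [[[0,0,0,-3,-1,0,0],[0,0,0,-5,-3,0,0],[0,0,0,-5,-3,0,0],[0,0,0,0,0,0,0]]]}}

```text
t: 16.8
ee_pos: [0.5152, -0.2083, 0.0678]
eef_rot: [-3.136, -0.179, 0.031]
contact_force: [1.0, 0.1, -0.3]
finger_gap: 0.0855
```

```bash
python3 -c "
from h import *
st()"
```

```text
t 16.8 sh [ -48.2 -224.5   67.8] F tool [ 1.  -0.   0.3] gap 0.08551398650907328 q [-0.5258  0.4461 -0.2997  0.8417 -0.0106  2.5018] rot err [ 0.08 -1.13 -0.63]
```

Request:
{"op": "servo_tool", "data": {"rows": [[[0,0,0,0,-6,0,0],[0,0,0,0,-6,-5,0],[0,0,0,0,0,-40,0],[0,0,0,0,0,-60,0],[0,0,0,0,0,-60,0]]]}}

```text
t: 17.42
ee_pos: [0.5156, -0.1931, 0.2347]
eef_rot: [-3.132, -0.18, 0.04]
contact_force: [0.4, -0.4, 0.3]
finger_gap: 0.0855
```

Request:
{"op": "servo_tool", "data": {"rows": [[[0,0,0,-50,0,-20,0],[0,0,0,-50,0,-10,0],[0,0,0,-50,0,0,0],[0,0,0,0,0,0,0]]]}}

```text
t: 17.92
ee_pos: [0.3658, -0.2102, 0.2749]
eef_rot: [3.133, 0.184, -0.027]
contact_force: [-0.2, 0.3, -0.5]
finger_gap: 0.0855
```

Run:
```python
from h import *
st()
p,d=grab('top','t7.png'); im,_=grab('side','s7.png'); S=tosh(cloud('top',d))*1000
H,Sa,V=cv2.split(cv2.cvtColor(p,cv2.COLOR_BGR2HSV)); m0=np.zeros(H.shape,bool); m0[175:275,295:405]=1
pc=lambda Q:np.percentile(Q,[1,10,50,90,99],axis=0).round(1).T.tolist()
Z=S[...,2]
red=m0&((H<6)|(H>174))&(Sa>150)&(Z>60); yel=m0&(H>20)&(H<35)&(Sa>120)&(Z>60)
print(red.sum(),pc(S[red]) if red.any() else ''); print(yel.sum(),pc(S[yel]) if yel.any() else '')
a=cv2.resize(p[170:310,80:400],(800,350),interpolation=2); b=cv2.resize(im[130:330,150:400],(310,248),interpolation=2); c=cv2.resize(p[195:255,320:385],(480,248),interpolation=2)
o=np.zeros((600,800,3),np.uint8); o[:350]=a; o[352:,:310]=b; o[352:,320:]=c; cv2.imwrite('pics/c7.png',o)
```

```text
t 17.925 sh [-196.9 -211.1  274.9] F tool [-0.1 -0.3  0.5] gap 0.08554811046578378 q [-0.7066  0.0875 -0.2136  1.2801 -0.0137  2.3176] rot err [-0.1  -0.98 -0.83]
133 [[-77.4, -72.9, -55.9, -39.4, -34.4], [-202.4, -201.2, -196.4, -191.0, -190.5], [73.4, 80.6, 88.3, 91.8, 95.9]]
14 [[-25.8, -25.6, -23.6, -21.2, -20.8], [-189.8, -188.3, -185.0, -181.6, -180.2], [74.9, 76.1, 78.9, 82.7, 85.8]]
```

View pics/c7.png

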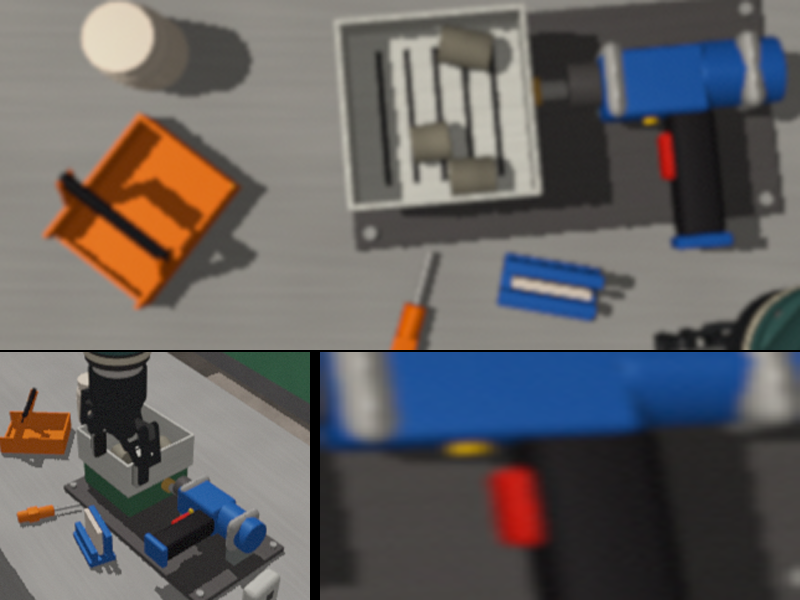

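The view shows the trigger face about 8 mm in (-182.6 to -190.5) and the button end about 8 mm in (-34.5 to -25.8), both holding with the gripper clear. Three pieces lie in the hopper at (465,45), (432,142) and (473,175). The tote stands upright and the bystanders look unmoved.

```bash
python3 -c "
from h import *
finish_job(); print(manip.read_state()['t'])"
```

```text
the job is handed in; nothing more can be done
the job is handed in; nothing more can be done
```

I tipped the three core pieces into the hopper and stood the empty tote back on the bench. Then I squeezed the trigger, pushed the lock-on button home, eased the trigger onto the lock and backed off. I handed the job in at about 18 s; no verdict was reported.

**Last checks in the camera images:**
- **Trigger:** about 8 mm in with the gripper clear, inside the 6.5 to 10.5 mm band.
- **Button:** about 8–9 mm in, above the 5 mm needed. That is slightly more than the 7 mm expected on the lock, but within what the camera can measure.
- **Pieces:** all three lie inside the hopper.
- **Tote:** upright, with its floor at 4 mm and its rim at 40 mm, both measured right after I let it go. It looked the same in the last picture.
- **Bystanders:** the canister, streak plate holder and scratch tool look unmoved. I checked this by eye only, and the tape case was mostly out of the last crop.
- **Robot:** touching nothing, with contact force under 1 N.

**Forces:** sideways readings reached about 24 N on the button and 17 N along the grip while easing. I put the 17 N down to friction on the button. All readings stayed below the 40 N limit, and no check failed.

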